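# Unlatch a slide cassette and hold it over the tray

### The arm

A 7-joint arm with a two-finger parallel gripper is mounted at the origin on the work surface; the furniture and walls round the work are solid. World frame = base frame: x ahead of the robot, y to its left, z up, the work surface at z = 0. Lengths are in m, angles in rad, forces in N, time in s.
With the tool pointing down it reaches from about 0.425 to 1.025 m from the base axis. Payload 3.6 kg.
Tool frame: the origin (TCP) lies at the very end of the fingers, on their centre line; the grasp point (between the pads) lies 19 mm behind it (arm.hold_point_z is the distance from the TCP to the grasp point, in m); z points along the fingers, y is the direction in which the jaws open and shut (so a half turn about z gives the same grasp; the last joint's range is limited). The gripper opens to 85 mm and grips with 20 to 120 N. Pads are 22 mm wide; open, the fingers measure 114 mm over their backs; the gripper's body (76 mm by 85 mm) begins 54 mm behind the grasp point. The pads swing forward as they close: fully open they stand 13 mm farther back than shut.
Start: joints at [-1.349, 0.591, 0.048, 1.609, -0.033, 0.943, -0.034], TCP at [0.224, 0.689, 0.231] pointing down, gripper open.
Joint ranges: [-2.69, 2.69], [-0.47, 2.24], [-1.27, 1.36], [0.19, 2.51], [-1.53, 4.68], [0.08, 2.07], [-3.09, 3.09]. Speed limits (rad/s): [2.57, 2.57, 3.14, 3.14, 3.14, 3.14, 3.14].

### API

Orientations are given as a rotation vector (axis times angle).
In Python, from workcell import arm, cams, workorder gives the robot as it stands. The module is installed in compiled form; this text tells all that it offers.
- The arm moves only by the tool step_arm, never from a script. Its argument "targets" is a list of rows, each a list of 3 entries, a list of its own where there are three numbers: the opening, from 0 (shut) to 1 (fully open), then the shift along the tool's x, y, z in mm, then the turn, a rotation vector about the tool's x, y, z in rad. In form: [[grip, [dx, dy, dz], [rx, ry, rz]], ...]. A call has exactly 5 rows; each row shifts and turns the commanded pose from where the row before left it, along the tool's axes as they then stand; what a row does not reach is not made up. A row lasts 1/12 s, in which the tool goes at most 41.7 mm and 7.16 degrees, less where a joint would pass 70% of its speed; a pose out of reach is approached as far as the arm can. A call with a gripper value outside its range is refused whole. The fingers move at their own pace and stop on an object; the grip force is fixed at half the most. Time passes only in rows, so rows that do not move let the fingers close, or fill a call up. It gives the time, the measured TCP pose, the force and the opening at its end, in the units of the state.
- arm.read_state(): the state, without advancing time (a new reading comes with each control period).
- cams.snapshot(name): name is "scene" or "top" or "wrist"; returns a dict with "frame" (400x640x3 uint8, red, green, blue), "mtx" (3x3 intrinsics, pixels), "cam_to_world" (4x4, takes a point from camera to world coordinates). Camera axes: x right, y up, looking along -z (the intrinsics and any distortion apply to the point x, -y, -z); pixel columns grow to the right and rows downward; lengths in m; the calibration is good to about 2 mm. A picture is of the moment at which its call begins. There is no depth.
- workorder.sign_off(): hands the job in, once; it reports no verdict.
The state is a dict: "time": time; "q": joint angles; "qd": joint speeds; "effort": joint torques, N m; "position": TCP position; "tcp_rot": TCP orientation; "ft_force": force on the tool from outside, world axes, zero at the start; "torque": the same for the moment, N m; "opening": finger opening in m.
Only numpy, scipy, OpenCV 4.12 (cv2) and the standard library are available. Lean on these libraries where they do the work, as an engineer would, in place of code of your own. Each camera call takes 0.05 s, during which the arm holds its last target. There are 200 camera calls.

### The job

The slides in the cassette with the green catches are ready for inspection. Pinch its two green side catches together to unlock it from its dock, lift it out, and carry it upright to the empty ivory tray. Finish while still holding it by the pinched catches, level and still about 12 cm above the middle of the tray (do not put it down or let go); leave the orange-catch cassette locked in its dock and do not disturb the tube carrier, the marker or its cap.

Things in the scene. Friction and masses are not known exactly. Their poses are not given: they have to be found in the camera images.
- cassette_green_grip (a point): Midway between the two green finger paddles of the white cassette (92 x 64 x 92 mm, 0.17 kg, five glass slides). z up; y from catch to catch. Cassette's underside 77 mm below, top 15 mm above. Starts 87 mm above the worktop. Paddles 26 mm wide (x), 30 mm high, centred at this height, outer faces 56 mm apart free, 42 mm fully pinched: grip from above along y with 15 to 30 N.
- cassette_green_l (a joint): Inward travel of the green catch on the +y side, m: 0 = free (locked), 0.007 = pressed to its stop. Spring return: 1.5 N at first, 5 N fully in. Its foot clears the dock's lip from about 5.5 mm; with both in, the cassette lifts straight up and is free of the dock after 40 mm.
- cassette_green_r (a joint): The same for the green catch on the -y side: 0 = free (locked), 0.007 m = pressed to its stop.
- dock_green: Fixed grey dock 130 x 96 mm, in which the green-catch cassette stands 10 mm above the worktop, axes parallel, play 2 mm. Origin: centre of its underside, on the worktop. Its guides reach 34 mm up; two dark lips (y = +-28 to +-44 mm, x within 14 mm) reach 40 mm up, each over the foot of one catch.
- cassette_orange_grip (a point): The same point on the other, identical cassette, whose catches are orange; it stays locked in its own dock.
- dock_orange: Fixed grey dock, like the first, 130 x 96 mm, in which the orange-catch cassette stands 10 mm above the worktop, axes parallel, play 2 mm. Origin: centre of its underside, on the worktop. Its guides reach 34 mm up; two dark lips (y = +-28 to +-44 mm, x within 14 mm) reach 40 mm up, each over the foot of one catch.
- tray_mid (a point): Centre of the inner floor of the empty flat ivory tray (205 x 218 mm, rim 20 mm high), fixed on the worktop; this point is 4 mm above the worktop. For a hold 12 cm above the floor the grip point of the cassette is 197 mm above this point.
- carrier: Loose ivory tube carrier, 188 mm long, 32 mm wide, 78 mm high, long axis along its y; origin at the centre of its underside. Bystander.
- marker: Loose black marker without cap, about 116 mm long, 16 mm high, lying on the worktop; origin at its underside. Bystander.
- pen_cap: Loose black marker cap, 59 x 25 x 16 mm, lying on the worktop; origin at its underside. Bystander.
There are look-alikes about, which are no part of the job. Leave any red or turquoise look-alike of the dock_green alone.

How it is judged:
By the outcome, as a careful person would: the job done as asked, in the order asked, and still so for the second after the job is handed in, while the arm keeps its last pose, push and grip.
It also fails if it takes over 38 s, if anything falls off the work surface, if the arm or the gripper's body presses on something with over 40 N, if the wrist force passes 120 N, or if a joint passes its speed limit or range.

## Working session

There is one attempt and no reset: what is moved stays moved. The work goes in short steps, Python scripts to look and compute and a tool call to move; the robot and the scene stay as the last step left them, time stands still between calls to the robot, and variables do not carry over. Pictures are saved under pics/ and viewed, about 8 in all and at most 12, crops included, and the job is handed in when it is done.

Besides the shell and the picture viewer there is one more tool, called after "Call:" by a JSON object that holds its "fn" and its "kwargs". step_arm: Moves the arm, as the interface text tells. Its arguments: {"type":"object","properties":{"targets":{"type":"array"}},"required":["targets"]}

```bash
mkdir -p pics; python3 - <<'E'
from workcell import arm,cams
import cv2,numpy as np,pickle
s=arm.read_state();print(s, arm.hold_point_z)
ims=[]
for n in("scene","top","wrist"):
    d=cams.snapshot(n);pickle.dump(d,open(f'{n}.pkl','wb'));print(n,d['mtx'].tolist(),d['cam_to_world'].round(3).tolist(),[k for k in d])
    cv2.imwrite(f'pics/{n}0.png',d['frame'][:,:,::-1])
E
```

```text
{'time': 0.0, 'q': array([-1.34952939,  0.59206484,  0.0482851 ,  1.60978372, -0.03330793,
        0.94267662, -0.03372426]), 'qd': array([ 1.43670239e-04, -5.57762119e-04,  7.08610762e-04,  8.34363392e-04,
       -4.77791503e-04,  1.36793784e-03, -2.29842353e-05]), 'effort': array([-5.38824752e-04, -5.48676467e+01,  1.54625818e+00, -1.98122084e+01,
        9.37638804e-03,  8.56093015e-03, -1.57126834e-06]), 'position': array([0.22419142, 0.68863231, 0.23019413]), 'tcp_rot': array([-0.4922591 , -3.10255182,  0.00332285]), 'ft_force': array([ 0.32468922, -0.62426348, -0.06154784]), 'torque': array([-0.02417616, -0.00048074, -0.03023851]), 'opening': 0.08554355827237388} 0.0187
scene [[477.61042654145774, 0.0, 321.9672448165171], [0.0, 477.61042654145774, 202.37569446485116], [0.0, 0.0, 1.0]] [[-0.177, 0.532, -0.828, -0.74], [-0.984, -0.107, 0.142, 0.149], [-0.013, 0.84, 0.542, 0.844], [0.0, 0.0, 0.0, 1.0]] ['frame', 'mtx', 'cam_to_world']
top [[391.9441032349628, 0.0, 322.6655220545842], [0.0, 391.9441032349628, 199.44987023729456], [0.0, 0.0, 1.0]] [[0.023, 0.984, -0.178, 0.169], [-1.0, 0.02, -0.017, -0.053], [-0.013, 0.178, 0.984, 1.384], [0.0, 0.0, 0.0, 1.0]] ['frame', 'mtx', 'cam_to_world']
wrist [[355.76920318269634, 0.0, 323.9572799632982], [0.0, 355.76920318269634, 202.13357795101504], [0.0, 0.0, 1.0]] [[0.309, -0.912, -0.268, 0.157], [0.951, 0.296, 0.089, 0.712], [-0.001, -0.283, 0.959, 0.373], [0.0, 0.0, 0.0, 1.0]] ['frame', 'mtx', 'cam_to_world']
```

View pics/top0.png

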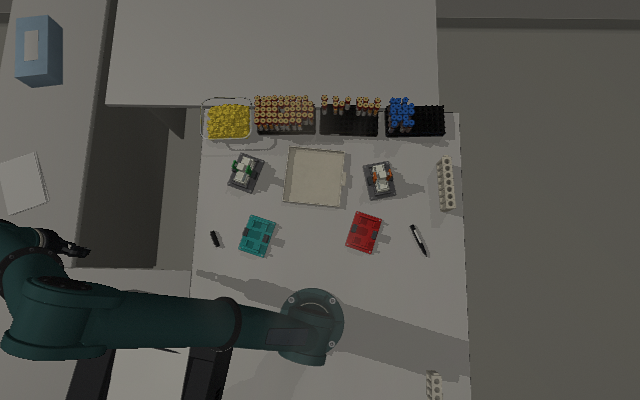

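View pics/scene0.png

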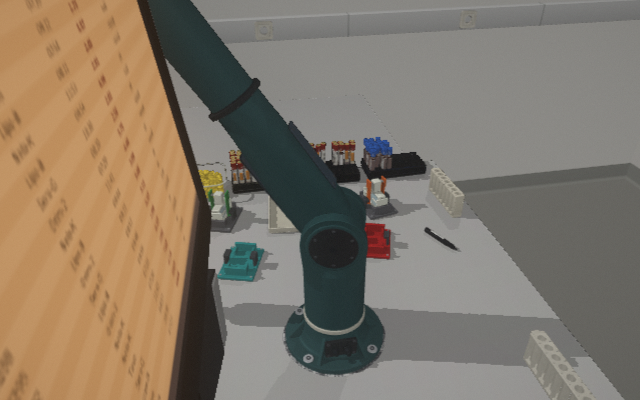

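The top view shows a white cassette with green catches at (245,172), one with orange catches at (380,180), and the ivory tray at (316,177). The empty turquoise dock at (258,235) and the red one at (365,232) are look-alikes. The cassette meant is the one at (245,172), because only it has green catches. I'll confirm it in a crop and measure it.

```bash
cat >h.py <<'E'
import cv2,numpy as np
def ray(d,uv,z):
    K=d['mtx'];T=d['cam_to_world']
    uv=np.atleast_2d(uv).astype(float)
    c=np.c_[(uv[:,0]-K[0,2])/K[0,0],-(uv[:,1]-K[1,2])/K[1,1],-np.ones(len(uv))]
    w=c@T[:3,:3].T; o=T[:3,3]
    return o+w*((z-o[2])/w[:,2])[:,None]
def blobs(m,amin):
    n,l,st,c=cv2.connectedComponentsWithStats(m.astype(np.uint8))
    return [(i,st[i],c[i],l==i) for i in range(1,n) if st[i,4]>=amin]
def hsv(f): return cv2.cvtColor(f,cv2.COLOR_RGB2HSV)
E
python3 - <<'E'
import pickle;from h import *
d=pickle.load(open('top.pkl','rb'));f=d['frame'];H=hsv(f)
m=(H[...,0]>45)&(H[...,0]<80)&(H[...,1]>80)&(H[...,2]>40);m[:, :200]=0
for i,st,c,_ in blobs(m,4):print('green',st,c.round(1),ray(d,c,.1).round(4))
# tray rim outer
g=(H[...,1]>18)&(H[...,2]>120)&(H[...,0]<40);
for i,st,c,mm in blobs(g,800):
    ct=cv2.findContours(mm.astype(np.uint8),0,2)[0][0]
    r=cv2.minAreaRect(ct);b=cv2.boxPoints(r);w=ray(d,b,.02);print('tray?',st,b.round(0).tolist(),w.round(3).tolist(),w.mean(0))
# grey dock dark mask contour
k=(H[...,2]<110)&(H[...,1]<60);k2=np.zeros_like(k);k2[145:205,215:275]=k[145:205,215:275]
for i,st,c,mm in blobs(k2,100):print('dk',st,c)
a=cv2.resize(f[140:215,215:415],None,fx=4,fy=4,interpolation=2)
cv2.imwrite('pics/crop1.png',a[:,:,::-1])
E
```

```text
green [232 160   7  12  33] [234.4 165.6] [[0.5118 0.2718 0.1   ]]
green [245 165   7  10  40] [248.1 169.8] [[0.498  0.2244 0.1   ]]
tray? [ 289  150   57   57 2624] [[288.0, 201.0], [294.0, 148.0], [348.0, 154.0], [342.0, 206.0]] [[0.408, 0.092, 0.02], [0.601, 0.08, 0.02], [0.584, -0.115, 0.02], [0.392, -0.098, 0.02]] [ 0.49613306 -0.01033903  0.02      ]
tray? [290 207  58  70 940] [[288.0, 274.0], [291.0, 207.0], [348.0, 209.0], [345.0, 277.0]] [[0.153, 0.084, 0.02], [0.387, 0.082, 0.02], [0.382, -0.119, 0.02], [0.149, -0.112, 0.02]] [ 0.26757656 -0.01607093  0.02      ]
dk [ 227  152   48   43 1129] [252.9574845 175.6554473]
```

View pics/crop1.png

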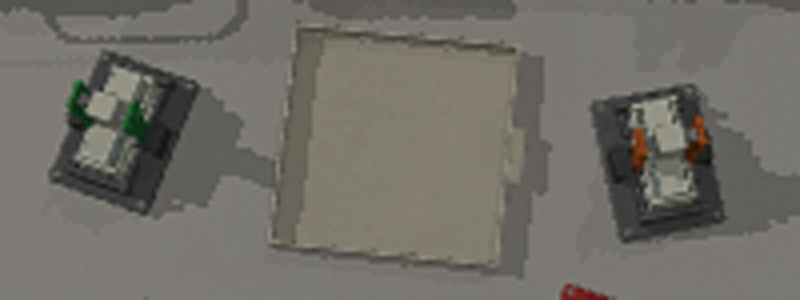

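The crop confirms it: the green catches are at crop (78,103) and (135,120) on the left-hand cassette, and orange ones are on the right-hand cassette. The tool yaw already nearly matches, so I'm heading over.

Call:
{"fn": "step_arm", "kwargs": {"targets": [[1,[-20,-16,0],[0,0,0]],[1,[-28,-23,0],[0,0,0]],[1,[-28,-23,0],[0,0,0]],[1,[-28,-23,0],[0,0,0]],[1,[-28,-23,0],[0,0,0]]]}}

```text
time: 0.57
position: [0.3171, 0.5441, 0.2309]
tcp_rot: [0.492, 3.103, -0.001]
ft_force: [1.7, 0.1, 0.0]
opening: 0.0853
```

Call:
{"fn": "step_arm", "kwargs": {"targets": [[1,[-28,-23,0],[0,0,0]],[1,[-28,-23,0],[0,0,0]],[1,[-28,-23,0],[0,0,0]],[1,[-28,-23,0],[0,0,0]],[1,[-28,-23,0],[0,0,0]]]}}

```text
time: 0.98
position: [0.4146, 0.3914, 0.2312]
tcp_rot: [-0.492, -3.103, 0.0]
ft_force: [1.2, 0.0, 1.0]
opening: 0.0855
```

Call:
{"fn": "step_arm", "kwargs": {"targets": [[1,[-28,-23,0],[0,0,0]],[1,[-28,-23,0],[0,0,0]],[1,[-28,-23,0],[0,0,0]],[1,[-20,-16,0],[0,0,0]],[1,[0,0,0],[0,0,0]]]}}

```text
time: 1.4
position: [0.4905, 0.2727, 0.2313]
tcp_rot: [0.509, 3.097, -0.005]
ft_force: [0.7, -1.1, -0.3]
opening: 0.0851
```

```bash
python3 - <<'E'
from workcell import arm,cams
import pickle;from h import *
from scipy.spatial.transform import Rotation as R
d=cams.snapshot('wrist');pickle.dump(d,open('w1.pkl','wb'));s=arm.read_state()
cv2.imwrite('pics/w1.png',d['frame'][:,:,::-1])
print(s['position'],R.from_rotvec(s['tcp_rot']).as_matrix().round(4))
print(d['cam_to_world'].round(3).tolist())
H=hsv(d['frame']);m=(H[...,0]>45)&(H[...,0]<85)&(H[...,1]>80)&(H[...,2]>30)
for i,st,c,mm in blobs(m,40):
  ct=max(cv2.findContours(mm.astype(np.uint8),0,2)[0],key=len);b=cv2.boxPoints(cv2.minAreaRect(ct))
  print(st,c.round(1),ray(d,c,.102).round(4),b.round().tolist())
t=pickle.load(open('top.pkl','rb'))
w=ray(t,[(289.25,146.25),(345,151.75),(340,207),(283,201.25)],.02);print(w.round(3),w.mean(0))
E
```

```text
[0.48857213 0.27610158 0.23122964] [[-9.486e-01  3.166e-01  6.000e-04]
 [ 3.166e-01  9.486e-01 -1.700e-03]
 [-1.100e-03 -1.500e-03 -1.000e+00]]
[[0.319, -0.908, -0.27, 0.423], [0.948, 0.305, 0.093, 0.297], [-0.002, -0.286, 0.958, 0.374], [0.0, 0.0, 0.0, 1.0]]
[274 189  17  51 478] [281.1 212.4] [[0.4966 0.2352 0.102 ]] [[265.0, 236.0], [281.0, 186.0], [295.0, 191.0], [279.0, 240.0]]
[334 189  10  51 376] [338.7 213.9] [[0.5125 0.2786 0.102 ]] [[334.0, 189.0], [343.0, 189.0], [343.0, 239.0], [334.0, 239.0]]
[[ 0.609  0.097  0.02 ]
 [ 0.592 -0.106  0.02 ]
 [ 0.39  -0.09   0.02 ]
 [ 0.406  0.111  0.02 ]] [0.49939022 0.00307349 0.02      ]
```

View pics/w1.png

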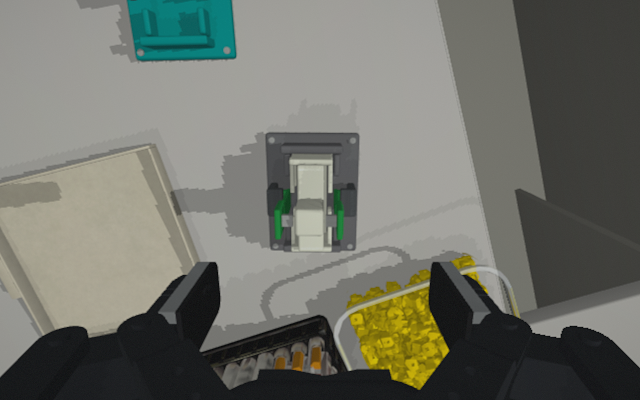

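The wrist view shows the green catches at (281,212) and (339,214), with the dock edges square to the image, so the yaw is right to about 1°. The dock outline and the catches agree: the grip point is about 32 mm forward (-x) and 13 mm along -y of the TCP.

Call:
{"fn": "step_arm", "kwargs": {"targets": [[1,[-10,-4,0],[0,0,0]],[1,[-12,-5,10],[0,0,0]],[1,[-10,-4,15],[0,0,0]],[1,[0,0,15],[0,0,0]],[1,[0,0,0],[0,0,0]]]}}

```text
time: 1.87
position: [0.5114, 0.2577, 0.1887]
tcp_rot: [-0.49, -3.099, 0.005]
ft_force: [0.3, -0.7, -0.3]
opening: 0.0858
```

```bash
python3 - <<'E'
from workcell import arm,cams
import pickle;from h import *
from scipy.spatial.transform import Rotation as R
d=cams.snapshot('wrist');pickle.dump(d,open('w2.pkl','wb'));s=arm.read_state()
M=R.from_rotvec(s['tcp_rot']).as_matrix();p=s['position'];print(p,M[:,1].round(3),d['cam_to_world'][:3,3])
H=hsv(d['frame']);m=(H[...,0]>45)&(H[...,0]<85)&(H[...,1]>80)&(H[...,2]>30)
for i,st,c,mm in blobs(m,40):
  x0,y0,w,h=st[:4];print(st)
  for z,uv in((.102,[(x0,y0+h/2),(x0+w,y0+h/2),(x0+w/2,y0+h)]),):print(((ray(d,uv,z)-p)@M*1e3).round(1).tolist())
cv2.imwrite('pics/w2.png',cv2.resize(d['frame'][130:400,180:460],None,fx=2,fy=2)[:,:,::-1])
E
```

```text
[0.51159996 0.25841732 0.18987935] [ 0.308  0.951 -0.002] [0.44449032 0.28090655 0.33140007]
[275 175  19  56 627]
[[3.2, -32.6, 88.0], [3.2, -19.9, 87.9], [-16.8, -26.9, 87.9]]
[343 176  16  56 552]
[[2.6, 13.1, 87.9], [2.6, 23.8, 87.8], [-17.5, 18.9, 87.8]]
```

View pics/w2.png

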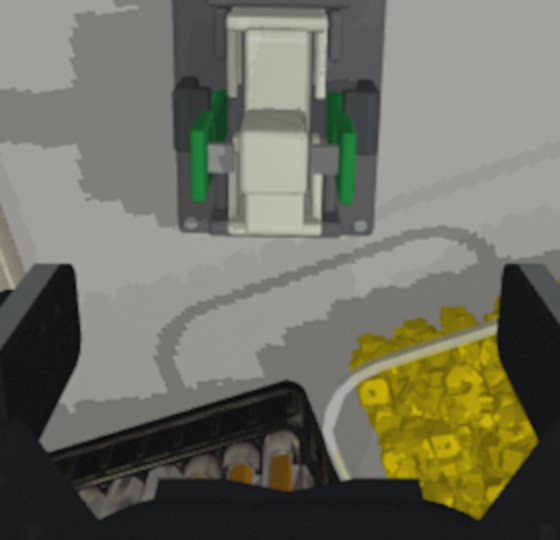

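The close view shows the catches symmetric about the cassette, with the grip point about 4 mm along -x and 4 mm along -y from the TCP. I'll correct, descend, and check the pose just above the paddles.

Call:
{"fn": "step_arm", "kwargs": {"targets": [[1,[-2,-2,15],[0,0,0]],[1,[-2,-2,20],[0,0,0]],[1,[0,0,20],[0,0,0]],[1,[0,0,15],[0,0,0]],[1,[0,0,0],[0,0,0]]]}}

```text
time: 2.33
position: [0.5136, 0.2535, 0.1195]
tcp_rot: [-0.488, -3.1, 0.003]
ft_force: [-0.8, 0.2, 0.2]
opening: 0.0853
```

```bash
cat >m.py <<'E'
from workcell import arm,cams
from h import *
from scipy.spatial.transform import Rotation as R
d=cams.snapshot('wrist');s=arm.read_state()
M=R.from_rotvec(s['tcp_rot']).as_matrix();p=s['position'];print(s['time'],p,M.round(3).tolist(),s['ft_force'].round(1),s['opening'])
H=hsv(d['frame']);m=(H[...,0]>45)&(H[...,0]<85)&(H[...,1]>80)&(H[...,2]>30)
for i,st,c,mm in blobs(m,40):
  x0,y0,w,h=st[:4];print(st,((ray(d,[(x0,y0+h/2),(x0+w,y0+h/2),(x0+w/2,y0+h)],.102)-p)@M*1e3).round(1).tolist())
E
python3 m.py
```

```text
2.3833 [0.51453664 0.25379504 0.12080303] [[-0.952, 0.307, -0.002], [0.307, 0.952, -0.0], [0.002, -0.001, -1.0]] [0.3 0.1 0.5] 0.08516187681164424
[ 261  191   29   83 1255] [[9.7, -29.8, 18.9], [9.8, -15.8, 18.8], [-12.3, -23.6, 18.8]]
[ 352  192   26   84 1204] [[9.0, 14.0, 18.8], [9.1, 26.5, 18.8], [-13.3, 21.0, 18.8]]
```

Call:
{"fn": "step_arm", "kwargs": {"targets": [[1,[0,-1,15],[0,0,0]],[1,[0,-1,15],[0,0,0]],[1,[0,0,15],[0,0,0]],[1,[0,0,10],[0,0,0]],[1,[0,0,0],[0,0,0]]]}}

```text
time: 2.8
position: [0.5145, 0.2514, 0.0658]
tcp_rot: [-0.491, -3.102, 0.001]
ft_force: [-0.0, -0.4, 0.3]
opening: 0.0851
```

Call:
{"fn": "step_arm", "kwargs": {"targets": [[0.65,[0,0,0],[0,0,0]],[0.6,[0,0,0],[0,0,0]],[0.5,[0,0,0],[0,0,0]],[0.4,[0,0,0],[0,0,0]],[0.4,[0,0,0],[0,0,0]]]}}

```text
time: 3.22
position: [0.5157, 0.2503, 0.0689]
tcp_rot: [0.495, 3.102, 0.0]
ft_force: [-3.4, -2.2, 16.0]
opening: 0.0354
```

```bash
python3 m.py; python3 -c "
from workcell import cams;import cv2
cv2.imwrite('pics/w3.png',cv2.resize(cams.snapshot('wrist')['frame'][130:400,150:490],None,fx=2,fy=2)[:,:,::-1])"
```

```text
3.2667 [0.51568055 0.25032388 0.0689148 ] [[-0.95, 0.312, 0.001], [0.312, 0.95, 0.0], [-0.001, 0.0, -1.0]] [-3.6 -2.  15.6] 0.03508358542801492
[ 266  208   32  126 1894] [[14.7, -18.6, -33.1], [14.7, -7.7, -33.1], [-10.4, -14.0, -33.1]]
[ 351  208   33  126 1932] [[14.7, 10.3, -33.1], [14.7, 21.5, -33.1], [-10.4, 16.8, -33.1]]
```

View pics/w3.png

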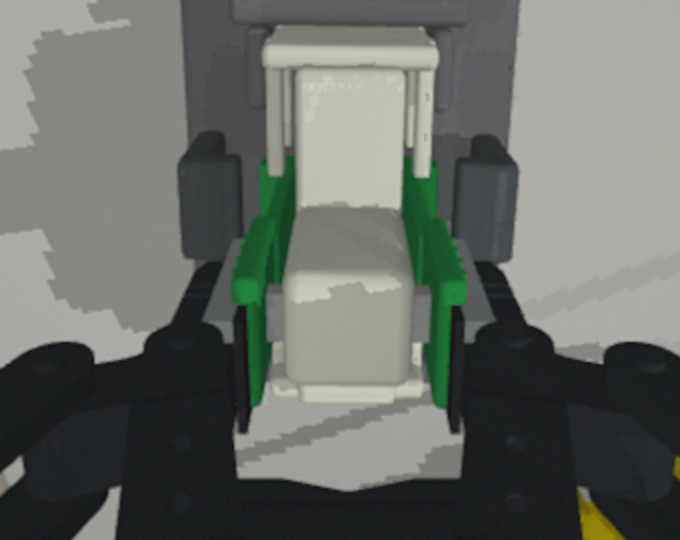

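The view shows the pads against both green paddles, at (250,300) and (450,300) in the crop, with the outer faces about 41 mm apart, which is fully pinched. I'll lift gently.

Call:
{"fn": "step_arm", "kwargs": {"targets": [[0.4,[0,0,-3],[0,0,0]],[0.4,[0,0,-5],[0,0,0]],[0.4,[0,0,-6],[0,0,0]],[0.4,[0,0,-8],[0,0,0]],[0.4,[0,0,-8],[0,0,0]]]}}

```text
time: 3.73
position: [0.5148, 0.251, 0.0969]
tcp_rot: [-0.492, -3.103, 0.0]
ft_force: [-0.6, -0.1, -1.9]
opening: 0.0353
```

```bash
python3 m.py
```

```text
3.7833 [0.5158987  0.25143468 0.09843874] [[-0.951, 0.31, 0.002], [0.31, 0.951, 0.001], [-0.002, 0.002, -1.0]] [ 0.8 -0.1 -0. ] 0.03494190118378659
[ 266  208   32  126 1892] [[1.1, -24.4, -3.6], [1.1, -10.8, -3.6], [-30.4, -18.6, -3.5]]
[ 351  208   33  126 1930] [[1.1, 11.8, -3.5], [1.1, 25.9, -3.5], [-30.4, 20.0, -3.5]]
```

The blobs haven't moved in the wrist image while the tool rose 30 mm, so the cassette is rising with the gripper. I'll finish the lift and then carry it over.

Call:
{"fn": "step_arm", "kwargs": {"targets": [[0.4,[0,0,-12],[0,0,0]],[0.4,[0,0,-20],[0,0,0]],[0.4,[0,0,-22],[0,0,0]],[0.4,[0,0,-18],[0,0,0]],[0.4,[0,0,-13],[0,0,0]]]}}

```text
time: 4.2
position: [0.5155, 0.2512, 0.1837]
tcp_rot: [0.492, 3.101, 0.002]
ft_force: [0.5, -0.4, -2.3]
opening: 0.0351
```

Call:
{"fn": "step_arm", "kwargs": {"targets": [[0.4,[-2,-8,0],[0,0,0]],[0.4,[-4,-16,0],[0,0,0]],[0.4,[-6,-22,0],[0,0,0]],[0.4,[-6,-24,0],[0,0,0]],[0.4,[-6,-24,0],[0,0,0]]]}}

```text
time: 4.62
position: [0.507, 0.1509, 0.1801]
tcp_rot: [-0.493, -3.1, 0.004]
ft_force: [0.5, -0.1, -1.1]
opening: 0.0349
```

Call:
{"fn": "step_arm", "kwargs": {"targets": [[0.4,[-6,-24,0],[0,0,0]],[0.4,[-6,-24,0],[0,0,0]],[0.4,[-6,-24,0],[0,0,0]],[0.4,[-6,-24,0],[0,0,0]],[0.4,[-6,-21,0],[0,0,0]]]}}

```text
time: 5.03
position: [0.4984, 0.0297, 0.1801]
tcp_rot: [-0.496, -3.098, 0.004]
ft_force: [0.8, 0.1, -0.6]
opening: 0.0355
```

Call:
{"fn": "step_arm", "kwargs": {"targets": [[0.4,[-4,-16,0],[0,0,0]],[0.4,[-3,-10,0],[0,0,0]],[0.4,[0,-4,0],[0,0,0]],[0.4,[0,0,0],[0,0,0]],[0.4,[0,0,0],[0,0,0]]]}}

```text
time: 5.45
position: [0.4979, 0.0033, 0.181]
tcp_rot: [-0.492, -3.102, -0.0]
ft_force: [0.5, -0.1, -1.1]
opening: 0.0351
```

```bash
python3 m.py; python3 - <<'E'
from workcell import cams;import cv2,numpy as np,pickle
d=cams.snapshot('top');pickle.dump(d,open('t2.pkl','wb'))
a=cv2.resize(d['frame'][130:220,215:415],None,fx=4,fy=4,interpolation=2)
b=cv2.resize(cams.snapshot('scene')['frame'][130:230,200:400],None,fx=2,fy=2);b=cv2.copyMakeBorder(b,0,0,0,400,0)
cv2.imwrite('pics/t2.png',np.vstack([a,b])[:,:,::-1])
E
```

```text
5.5 [0.49824953 0.00393934 0.18109215] [[-0.951, 0.308, -0.0], [0.308, 0.951, 0.001], [0.001, 0.0, -1.0]] [-0.5  0.2 -0.7] 0.035083180665493874
[ 266  208   32  126 1886] [[-43.1, -39.4, 79.0], [-43.1, -17.4, 79.1], [-93.8, -30.1, 79.0]]
[ 351  209   33  125 1888] [[-43.6, 19.0, 79.1], [-43.6, 41.8, 79.1], [-93.9, 32.1, 79.1]]
```

View pics/t2.png

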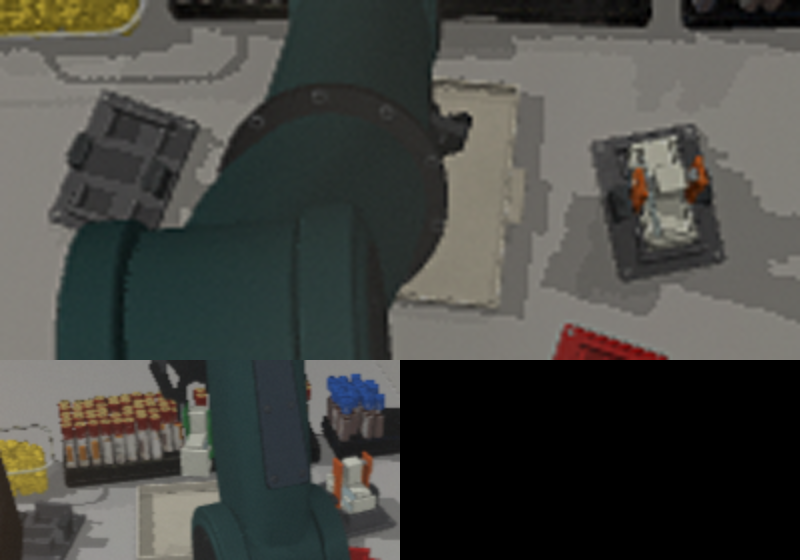

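The dock is empty, the cassette hangs over the tray and the orange cassette hasn't moved. I'll cross-check the tray centre with the wrist camera.

```bash
python3 - <<'E'
from workcell import cams
import pickle;from h import *
print('w1 corner',ray(pickle.load(open('w1.pkl','rb')),[(153,145)],.02).round(3))
d=cams.snapshot('wrist');cv2.imwrite('pics/w4.png',d['frame'][:,:,::-1]);pickle.dump(d,open('w4.pkl','wb'))
E
```

```text
w1 corner [[0.413 0.121 0.02 ]]
```

View pics/w4.png

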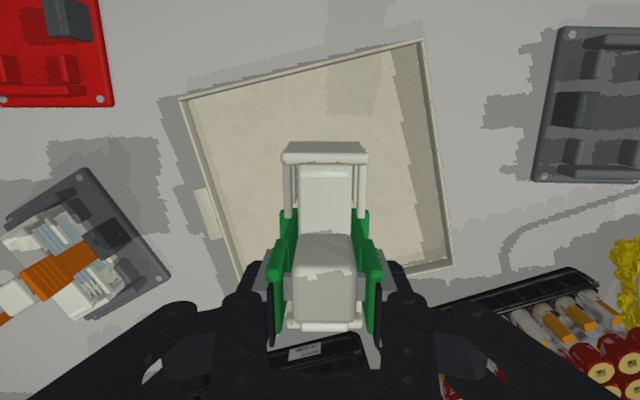

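The rim corners are at (180,98), (422,40) and (452,266), and the cassette is level and gripped symmetrically. I'll cast rays to these corners.

```bash
python3 - <<'E'
import pickle;from h import *
w=ray(pickle.load(open('w4.pkl','rb')),[(180,98),(422,40),(452,266)],.02)
print(w.round(4),(w[0]+w[2])/2,np.linalg.norm(w[0]-w[1]),np.linalg.norm(w[2]-w[1]))
E
```

```text
[[ 0.3953 -0.085   0.02  ]
 [ 0.4135  0.1138  0.02  ]
 [ 0.6127  0.0952  0.02  ]] [0.50400808 0.00510807 0.02      ] 0.1996599639182745 0.2000040291139852
```

Call:
{"fn": "step_arm", "kwargs": {"targets": [[0.4,[-2,1,-1],[0,0,0]],[0.4,[-2,1,-1],[0,0,0]],[0.4,[0,0,0],[0,0,0]],[0.4,[0,0,0],[0,0,0]],[0.4,[0,0,0],[0,0,0]]]}}

```text
time: 6.07
position: [0.5029, 0.0036, 0.1833]
tcp_rot: [0.492, 3.103, -0.0]
ft_force: [0.2, -0.4, -2.8]
opening: 0.0352
```

Call:
{"fn": "step_arm", "kwargs": {"targets": [[0.4,[0,0,0],[0,0,0]],[0.4,[0,0,0],[0,0,0]],[0.4,[0,0,0],[0,0,0]],[0.4,[0,0,0],[0,0,0]],[0.4,[0,0,0],[0,0,0]]]}}

```text
time: 6.48
position: [0.5028, 0.0035, 0.1833]
tcp_rot: [-0.492, -3.103, 0.0]
ft_force: [-0.5, 1.0, -0.7]
opening: 0.035
```

```bash
python3 m.py; python3 -c "
from workcell import arm,workorder
print(abs(arm.read_state()['qd']).max(), workorder.sign_off())"
```

```text
6.5333 [0.50277538 0.00348495 0.18329739] [[-0.951, 0.31, -0.0], [0.31, 0.951, 0.0], [0.0, 0.0, -1.0]] [-0.4  0.  -1.2] 0.03501473210953044
[ 266  208   32  126 1882] [[-44.5, -39.1, 81.3], [-44.5, -16.9, 81.3], [-95.8, -29.7, 81.3]]
[ 351  209   33  125 1895] [[-44.9, 20.0, 81.3], [-44.9, 42.9, 81.3], [-95.8, 33.2, 81.3]]
the job is handed in; nothing more can be done
0.0015372874241559341 None
```

I pinched the green catches, lifted the cassette straight out of its dock, and carried it upright to the ivory tray. It was handed in at about 6.5 s, still held and level, with the arm still and the grip point about 12 cm above the tray floor (z ≈ 0.20 m).

**Hold position:** the tool is at (0.503, 0.004). The tray centre came out at (0.499, 0.003) from the top camera and (0.504, 0.005) from the wrist camera, so the two disagree by about 5 mm.

**Grip:** the catches stayed put in the wrist image from the pinch to the end, so there was no sign of slip. The wrist force matched the cassette's weight.

**Disagreements:**
- The gripper reads 35 mm open, but the paddles should be 42 mm apart when fully pinched. In the image they measured about 40 mm, and the cassette came out freely.
- The gripper briefly pressed down on the cassette with about 16 N as it closed, which went away on lifting.

**Bystanders:** the last top and scene views showed the green dock empty and the orange cassette still in its dock. I did not check the tube carrier, marker or cap again at the end. The arm's path stayed well clear of them.

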